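# Put the impact sockets back in their tray

## Task

Put the four loose impact sockets (the round ones with a square drive hole in the top) back into the blue tray, each standing upright, square hole up, on the floor of the well of its own size: the smallest socket in the smallest well, and so on up to the largest. The hexagonal coupling nut and the plain sleeve do not belong to the set: leave them standing where they are.

Things in the scene. Friction and masses are not known exactly. Their poses are not given: they have to be found in the camera images.
- small_socket: The smallest of four black steel impact sockets: a straight round cylinder 28 mm in diameter and 42 mm tall, standing upright and loose on the bench (mass about 140 g), with a 12.7 mm square drive hole in its top face and a thin groove round it 11 mm below the top. Origin: centre of its underside; z along its axis, up.
- medium_socket: The second smallest of four black steel impact sockets: a straight round cylinder 36 mm in diameter and 45 mm tall, standing upright and loose on the bench (mass about 220 g), with a 12.7 mm square drive hole in its top face and a thin groove round it 11 mm below the top. Origin: centre of its underside; z along its axis, up.
- large_socket: The second largest of four black steel impact sockets: a straight round cylinder 44 mm in diameter and 50 mm tall, standing upright and loose on the bench (mass about 330 g), with a 12.7 mm square drive hole in its top face and a thin groove round it 11 mm below the top. Origin: centre of its underside; z along its axis, up.
- largest_socket: The largest of four black steel impact sockets: a straight round cylinder 53 mm in diameter and 54 mm tall, standing upright and loose on the bench (mass about 500 g), with a 12.7 mm square drive hole in its top face and a thin groove round it 11 mm below the top. Origin: centre of its underside; z along its axis, up.
- small_well: Fixed grey plastic insert, 80 x 80 x 22 mm, with the smallest of the four wells, for the 28 mm socket: a round blind well 40 mm in diameter, 16 mm deep (floor 6 mm above the underside), mouth chamfered 2.5 mm. Origin: centre of the insert's underside, 4 mm above the bench; x, y along its sides, z up. Four inserts fill a tray two by two, in any order.
- medium_well: Fixed grey plastic insert, 80 x 80 x 22 mm, with the second smallest of the four wells, for the 36 mm socket: a round blind well 48 mm in diameter, 16 mm deep (floor 6 mm above the underside), mouth chamfered 2.5 mm. Origin: centre of the insert's underside, 4 mm above the bench; x, y along its sides, z up. Centres of neighbouring inserts are 83 mm apart.
- large_well: Fixed grey plastic insert, 80 x 80 x 22 mm, with the second largest of the four wells, for the 44 mm socket: a round blind well 56 mm in diameter, 16 mm deep (floor 6 mm above the underside), mouth chamfered 2.5 mm. Origin: centre of the insert's underside, 4 mm above the bench; x, y along its sides, z up. The blue tray is 174 mm square, its rim 18 mm high.
- largest_well: Fixed grey plastic insert, 80 x 80 x 22 mm, with the largest of the four wells, for the 53 mm socket: a round blind well 65 mm in diameter, 16 mm deep (floor 6 mm above the underside), mouth chamfered 2.5 mm. Origin: centre of the insert's underside, 4 mm above the bench; x, y along its sides, z up. Two flat handles stand 20 mm out from the tray's sides.
- coupling_nut: Look-alike, not a socket: a long hexagonal coupling nut of dark steel, 36 mm across flats (42 across corners), 48 mm tall, with a 22 mm round hole right through, standing loose on the bench. Origin: centre of its underside, z up. Sockets, nut and sleeve stand at least 100 mm apart, centre to centre, in two rows.
- sleeve: Look-alike, not a socket: a plain turned sleeve of dark steel, 44 mm outside diameter, 31 mm bore right through (no square hole), 46 mm tall, standing loose on the bench. Origin: centre of its underside, z up. Also lying about: a bolt (19 mm thick) and a washer midway between the two rows, a ratchet nearer the robot, a file beyond.
Mind the look-alikes: they are no part of the job. What is shaped like the small_socket but purple is not meant.

How it is judged:
At the end, for the whole second after the job is handed in: Each socket stands upright (within 0.12 rad), drive end up, on the floor of the well of its own size (centres within 10 mm, underside within 4 mm of the well's floor), released and at rest; the coupling nut and the sleeve are within 15 mm of where they stood (horizontal distance between small_socket and small_well below 0.01 m and z of small_socket in the frame of small_well below 0.01 m and angle between each of small_socket, medium_socket, large_socket, largest_socket's own z axis and vertical below 0.12 rad and linear speed of each of small_socket, medium_socket, large_socket, largest_socket below 0.02 m/s and horizontal distance between medium_socket and medium_well below 0.01 m and z of medium_socket in the frame of medium_well below 0.01 m and horizontal distance between large_socket and large_well below 0.01 m and z of large_socket in the frame of large_well below 0.01 m and horizontal distance between largest_socket and largest_well below 0.01 m and z of largest_socket in the frame of largest_well below 0.01 m and distance of each of coupling_nut, sleeve from where it was at the start of the episode below 0.015 m); the robot touches nothing.
It fails at once if the coupling nut is moved by more than 15 mm or knocked over (distance of coupling_nut from where it was at the start of the episode above 0.015 m or angle between coupling_nut's own z axis and vertical above 0.35 rad).
It fails at once if the sleeve is moved by more than 15 mm or knocked over (distance of sleeve from where it was at the start of the episode above 0.015 m or angle between sleeve's own z axis and vertical above 0.35 rad).
It also fails if it takes over 99 s, if anything falls off the work surface, if the arm or the gripper's body presses on something with over 40 N, if the wrist force passes 120 N, or if a joint passes its speed limit or range.

## Robot

A 6-joint arm with a two-finger parallel gripper is mounted at the origin on the work surface. World frame = base frame: x ahead of the robot, y to its left, z up, the work surface at z = 0. Lengths are in m, angles in rad, forces in N, time in s.
With the tool pointing down it reaches from about 0.25 to 0.725 m from the base axis. Payload 9.7 kg.
Tool frame: the origin (TCP) lies on the front face of the gripper's body, between the roots of the fingers; the fingertips stand 73 mm ahead of it and the grasp point (between the pads) lies 54 mm ahead of it; x points along the fingers, y is the direction in which the jaws open and shut, and the axes are right-handed (so a half turn about x gives the same grasp; the last joint's range is limited). The gripper opens to 85 mm and grips with 20 to 120 N. Pads are 22 mm wide; open, the fingers measure 114 mm over their backs; the gripper's body (76 mm by 85 mm) begins 54 mm behind the grasp point. The pads swing forward as they close: fully open they stand 13 mm farther back than shut.
Start: joints at [1.305, 0.087, 0.176, 1.66, 0, 1.571], TCP at [0.144, 0.531, 0.304] pointing down, gripper open.
Joint ranges: [-3.13, 3.13], [-0.85, 1.81], [-1.15, 1.24], [-2.2, 2.28], [-1.44, 1.52], [-3.14, 3.14]. Speed limits (rad/s): [2.22, 2.22, 2.57, 3.14, 3.14, 3.14].

## Interface

Orientations are given as a unit quaternion [w, x, y, z].
In Python, from station import monitor, capture, camera_params, close_job gives the robot as it stands.
- The arm moves only by the shell command python3 -m pendant 'ROWS' [FORCE]. ROWS is JSON, one flat list of numbers, 7 for each row, row after row: the shift along the tool's x, y, z in m, then the turn, a rotation vector about the tool's x, y, z in rad, then the finger opening in m, from 0 to 0.0854. In form: [x, y, z, ax, ay, az, jaw, x, y, z, ax, ay, az, jaw, ...]. A call has 1 to 12 rows; each row is the pose to reach, as a shift and turn from the pose measured when the call began, along the tool's axes at that moment; what a row does not reach only later rows make up. A row lasts 1/10 s, in which the tool goes at most 50 mm and 8.59 degrees, less where a joint would pass 70% of its speed; a pose out of reach is approached as far as the arm can. A call with a gripper value outside its range is refused whole. The fingers move at their own pace and stop on an object; FORCE is the grip in N (left out, the last holds). Time passes only in rows, so rows that repeat a pose let the fingers close. It gives the time, the measured TCP pose, the force and the opening at its end, in the units of the state.
- monitor.sense(): the state, without advancing time (a new reading comes with each control period).
- capture(name): name is "side" or "top" or "wrist"; returns the picture (384x512x3 uint8, blue, green, red); there is no depth.
- camera_params(name): a dict with "fx", "fy", "cx", "cy" (pixels), "k1" (the pictures are not rectified: a ray, as slopes to the right and down, at radius r is drawn at 1 + k1 r^2 times it, then the intrinsics apply), "rvec" (rotation vector, rad) and "tvec" (3), from world to camera coordinates, as OpenCV has them. Camera axes: x right, y down, z forward; pixel columns grow to the right and rows downward; lengths in m; the calibration is good to about 2 mm. A picture is of the moment at which its call begins: read the wrist's pose just before it. camera_params takes no time and is no camera call; for the wrist camera it gives the pose at the moment of the call.
- close_job(): hands the job in, once; it reports no verdict.
The state is a dict: "t": time; "qpos": joint angles; "qd": joint speeds; "joint_torque": joint torques, N m; "tcp_pos": TCP position; "tool_rot": TCP orientation; "ft_force": force on the tool from outside, world axes, zero at the start; "wrist_torque": the same for the moment, N m; "grip_width": finger opening in m.
Only numpy, scipy, OpenCV 4.12 (cv2) and the standard library are available. Lean on these libraries where they do the work, as an engineer would, in place of code of your own. Each camera call takes 0.05 s, during which the arm holds its last target.

## Working session

There is one attempt and no reset: what is moved stays moved. The work goes in short steps, Python scripts to look and compute and a shell command to move; the robot and the scene stay as the last step left them, time stands still between calls to the robot, and variables do not carry over. Pictures are saved under pics/ and viewed, and the job is handed in when it is done.

```bash
ls; mkdir -p pics; python3 - <<'E'
from station import monitor, capture, camera_params
import cv2
s=monitor.sense(); print(s)
for n in ("top","side","wrist"):
    print(n,camera_params(n)); cv2.imwrite(f"pics/{n}0.png",capture(n))
E
```

```text
pics
{'t': 0.0, 'qpos': array([1.30496705e+00, 8.74559275e-02, 1.75112649e-01, 1.65979339e+00,
       1.53818484e-05, 1.57078865e+00]), 'qd': array([ 1.11208832e-03,  1.25322706e-03, -2.19477414e-03, -7.01646551e-04,
        5.55963671e-04,  6.47811788e-06]), 'joint_torque': array([ 9.78157404e-04, -5.20388567e+01,  4.64802682e+01,  1.62617338e-02,
        8.89559283e-05,  1.52024313e-05]), 'tcp_pos': array([0.14445111, 0.53054999, 0.30317426]), 'tool_rot': array([ 0.700802  ,  0.09323667,  0.70093838, -0.09417463]), 'ft_force': array([0.08034073, 0.3765396 , 1.08468119]), 'wrist_torque': array([ 0.01049642, -0.03456606, -0.05574218]), 'grip_width': 0.08550799370317348}
top {'fx': 420.6336316163072, 'fy': 420.6336316163072, 'cx': 254.34256619561052, 'cy': 189.28784653690212, 'k1': -0.014858328337599517, 'rvec': array([ 2.16628563, -2.17227564,  0.12562559]), 'tvec': array([-0.02026826,  0.53426166,  0.92663043])}
side {'fx': 358.0493364498563, 'fy': 358.0493364498563, 'cx': 255.18769878121694, 'cy': 184.48849205938566, 'k1': 0.0017570968211949865, 'rvec': array([ 2.17535595, -0.52317271,  0.28194177]), 'tvec': array([-0.50589049,  0.16967466,  0.7327424 ])}
wrist {'fx': 301.8506875310925, 'fy': 301.8506875310925, 'cx': 255.79601964601287, 'cy': 188.86082540677893, 'k1': 0.013636314752438351, 'rvec': array([-2.29904655, -1.7573686 , -0.26196366]), 'tvec': array([-0.54906962, -0.03814876,  0.37945223])}
```

View pics/top0.png

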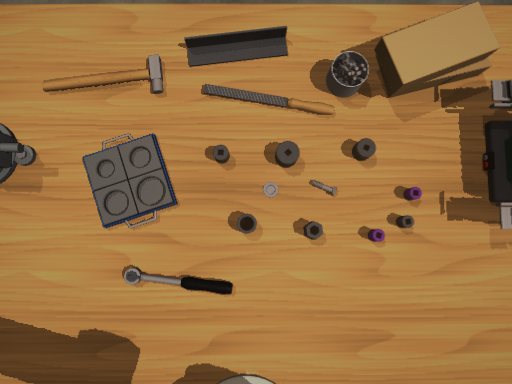

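View pics/side0.png

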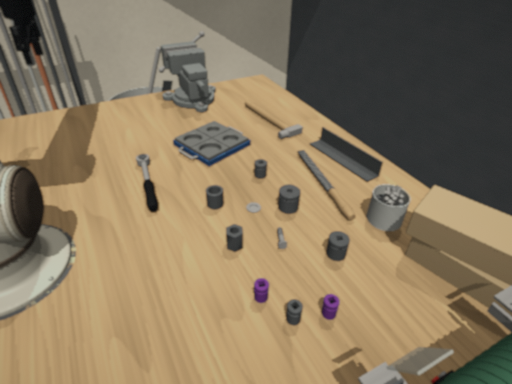

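View pics/wrist0.png

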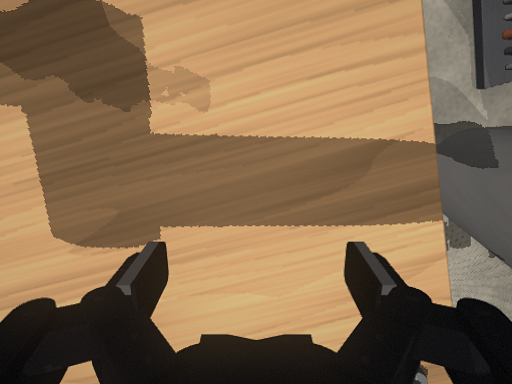

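```bash
python3 - <<'E'
import cv2
im=cv2.imread("pics/top0.png")
cv2.imwrite("pics/zA.png",cv2.resize(im[130:235,75:185],None,fx=5,fy=5,interpolation=cv2.INTER_CUBIC))
cv2.imwrite("pics/zB.png",cv2.resize(im[130:250,200:330],None,fx=5,fy=5,interpolation=cv2.INTER_CUBIC))
cv2.imwrite("pics/zC.png",cv2.resize(im[130:250,320:440],None,fx=5,fy=5,interpolation=cv2.INTER_CUBIC))
E
```

```text
(no output)
```

View pics/zA.png

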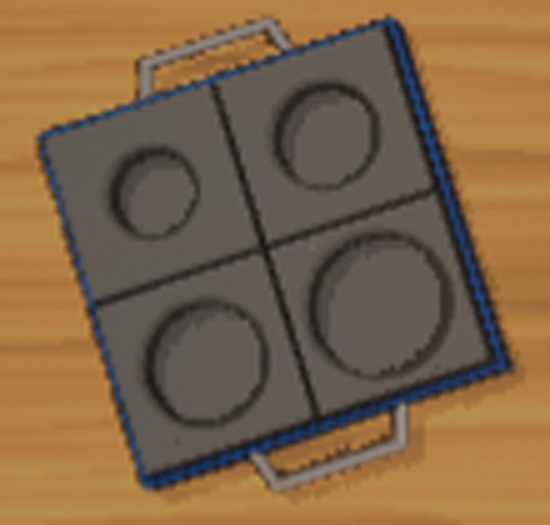

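View pics/zB.png

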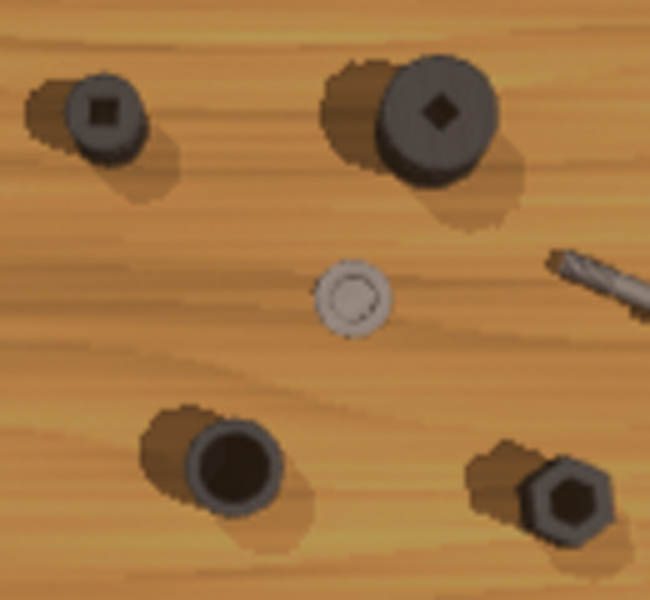

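View pics/zC.png

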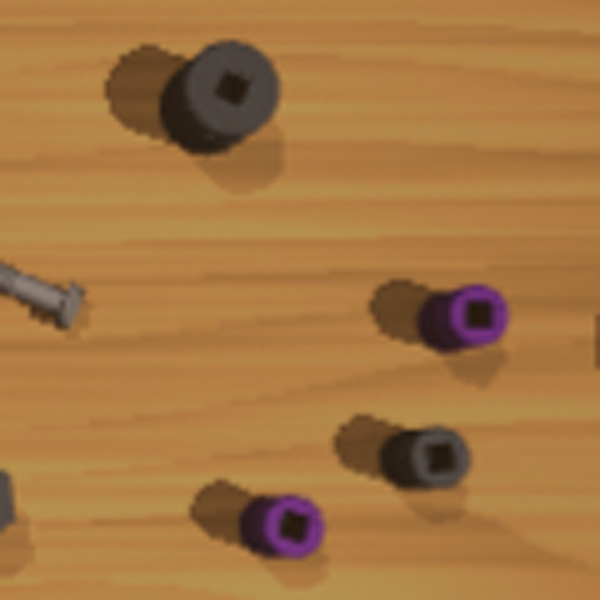

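```bash
cat > h.py <<'E'
import numpy as np, cv2
from scipy.spatial.transform import Rotation as R
from station import monitor, capture, camera_params
def cam(n):
    p=camera_params(n); return p,R.from_rotvec(p['rvec']).as_matrix(),np.array(p['tvec'])
def world(n,u,v,z,p=None):
    p,M,t=p or cam(n)
    d=np.array([(u-p['cx'])/p['fx'],(v-p['cy'])/p['fy']]); s=d.copy()
    for _ in range(20): s=d/(1+p['k1']*(s@s))
    r=M.T@np.array([s[0],s[1],1]); c=-M.T@t
    return c+r*(z-c[2])/r[2]
def pix(n,P,p=None):
    p,M,t=p or cam(n)
    q=M@np.array(P)+t; s=q[:2]/q[2]; s=s*(1+p['k1']*(s@s))
    return s[0]*p['fx']+p['cx'],s[1]*p['fy']+p['cy']
def rot(w): return R.from_quat([w[1],w[2],w[3],w[0]])
def plan(pos,yaw):
    """jaw y axis direction at yaw (mod pi); tool x down"""
    s=monitor.sense(); T=rot(s['tool_rot']); best=None
    for k in (0,np.pi):
        y=np.array([np.cos(yaw+k),np.sin(yaw+k),0]); x=np.array([0,0,-1.]); M=np.c_[x,y,np.cross(x,y)]
        rv=(T.inv()*R.from_matrix(M)).as_rotvec()
        if best is None or np.linalg.norm(rv)<np.linalg.norm(best): best=rv
    d=T.inv().apply(np.array(pos)-s['tcp_pos'])
    return d,best
def show():
    s=monitor.sense(); T=rot(s['tool_rot']).as_matrix()
    print('t',round(s['t'],2),'tcp',s['tcp_pos'].round(4),'y',T[:,1].round(3),'x',T[:,0].round(3),'F',s['ft_force'].round(1),'w',round(s['grip_width'],4),'q6',s['qpos'].round(2))
E
python3 - <<'E'
from h import *
f=lambda x,y,ox,oy:(x/5+ox-.4,y/5+oy-.4)
T={'small':(440,457,320,130,.042),'medium':(106,113,200,130,.045),'large':(233,88,320,130,.05),'largest':(440,113,200,130,.054),
'sleeve':(235,467,200,130,.046),'nut':(573,501,200,130,.048),'pA':(479,315,320,130,.042),'pB':(290,525,320,130,.042),
'wS':(153,192,75,130,.026),'wM':(326,136,75,130,.026),'wL':(207,362,75,130,.026),'wXL':(381,304,75,130,.026),'bolt1':(70,310,320,130,.01),'bolt0':(560,262,200,130,.01)}
for k,(x,y,ox,oy,z) in T.items():
    print(k,world('top',*f(x,y,ox,oy),z).round(4))
show()
E
```

```text
small [ 0.4607 -0.3637  0.042 ]
medium [0.6167 0.0537 0.045 ]
large [ 0.6267 -0.2739  0.05  ]
largest [ 0.6147 -0.0962  0.054 ]
sleeve [ 0.4574 -0.0042  0.046 ]
nut [ 0.4419 -0.1534  0.048 ]
pA [ 0.5244 -0.384   0.042 ]
pB [ 0.4308 -0.2953  0.042 ]
wS [0.5844 0.3196 0.026 ]
wM [0.6102 0.2411 0.026 ]
wL [0.5062 0.2923 0.026 ]
wXL [0.5325 0.2139 0.026 ]
bolt1 [ 0.5304 -0.2058  0.01  ]
bolt0 [ 0.553  -0.1551  0.01  ]
t 0.15 tcp [0.1444 0.5306 0.3033] y [ 0.263  0.965 -0.001] x [-0.    -0.001 -1.   ] F [-0.5  0.2  0. ] w 0.0853 q6 [1.31 0.09 0.18 1.66 0.   1.57]
```

```bash
python3 - <<'E'
from h import *
# grid fit of wells
W=np.array([[.5844,.3196],[.6102,.2411],[.5062,.2923],[.5325,.2139]]); G=np.array([[-1,1],[-1,-1],[1,1],[1,-1]])*.0415*np.array([-1,1])
c=W.mean(0); A=W-c; a=np.arctan2((G[:,0]*A[:,1]-G[:,1]*A[:,0]).sum(),(G*A).sum()); M=np.array([[np.cos(a),-np.sin(a)],[np.sin(a),np.cos(a)]])
print(np.degrees(a),(c+G@M.T).round(4))
print(plan([.617,.054,.22],np.radians(5)))
E
```

```text
18.818742562609383 [[0.5842 0.3194]
 [0.611  0.2408]
 [0.5057 0.2926]
 [0.5324 0.2141]]
(array([ 0.08366859, -0.33565596,  0.58115643]), array([1.21773882e+00, 5.87172258e-04, 8.80463327e-04]))
```

```bash
python3 -m pendant '[0.03,-0.12,0.2,0.45,0,0,0.06, 0.06,-0.24,0.4,0.85,0,0,0.06, 0.084,-0.336,0.581,1.218,0,0,0.06, 0.084,-0.336,0.581,1.218,0,0,0.06, 0.084,-0.336,0.581,1.218,0,0,0.06, 0.084,-0.336,0.581,1.218,0,0,0.06, 0.084,-0.336,0.581,1.218,0,0,0.06, 0.084,-0.336,0.581,1.218,0,0,0.06, 0.084,-0.336,0.581,1.218,0,0,0.06, 0.084,-0.336,0.581,1.218,0,0,0.06, 0.084,-0.336,0.581,1.218,0,0,0.06, 0.084,-0.336,0.581,1.218,0,0,0.06]' 40; python3 -c "
from h import *
show(); print(plan([.617,.054,.22],np.radians(5)))"
```

```text
t: 1.35
tcp_pos: [0.5643, 0.1056, 0.2287]
tool_rot: [0.521, 0.478, 0.521, -0.478]
ft_force: [0.2, 1.7, -0.5]
grip_width: 0.0599
t 1.35 tcp [0.5643 0.1056 0.2287] y [ 0.996  0.087 -0.   ] x [-0.    -0.001 -1.   ] F [ 0.2  1.7 -0.5] w 0.0599 q6 [ 0.19  0.13  0.08  1.52 -0.    1.67]
(array([0.00877268, 0.04804166, 0.0560145 ]), array([-0.00048992,  0.00086336,  0.0004051 ]))
```

```bash
python3 -m pendant '[0.009,0.048,0.056,0,0,0,0.06, 0.009,0.048,0.056,0,0,0,0.06, 0.009,0.048,0.056,0,0,0,0.06, 0.009,0.048,0.056,0,0,0,0.06]'; python3 -c "
from h import *
show(); p=cam('wrist'); im=capture('wrist')
for P in ((.617,.054,.045),(.617,.072,.045)): print(pix('wrist',P,p))
cv2.imwrite('pics/w1.png',im); print(-p[1].T@p[2])"
```

```text
t: 1.75
tcp_pos: [0.6169, 0.0536, 0.219]
tool_rot: [0.521, 0.477, 0.521, -0.479]
ft_force: [-1.0, 0.4, 0.1]
grip_width: 0.0599
t 1.75 tcp [0.6169 0.0536 0.219 ] y [ 0.996  0.085 -0.002] x [-0.002 -0.001 -1.   ] F [-1.   0.4  0.1] w 0.0599 q6 [ 0.09  0.24  0.19  1.52 -0.    1.57]
(np.float64(256.6407956978692), np.float64(187.55844425090274))
(np.float64(258.52219162010465), np.float64(166.80587733043555))
[0.61001043 0.12699494 0.28932995]
```

View pics/w1.png

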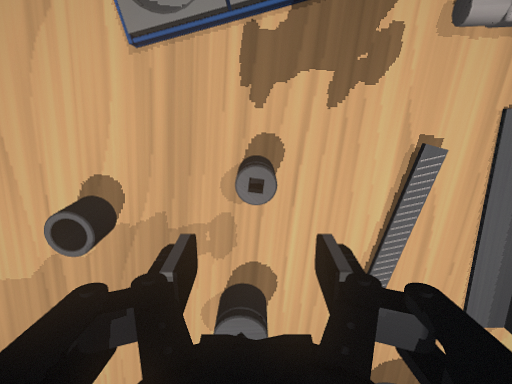

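```bash
python3 -m pendant '[0.04,0,-0.002,0,0,0,0.06, 0.08,0,-0.002,0,0,0,0.06, 0.11,0,-0.002,0,0,0,0.06, 0.124,0,-0.002,0,0,0,0.06, 0.124,0,-0.002,0,0,0,0.05, 0.124,0,-0.002,0,0,0,0.03, 0.124,0,-0.002,0,0,0,0.02, 0.124,0,-0.002,0,0,0,0.02, 0.124,0,-0.002,0,0,0,0.02, 0.124,0,-0.002,0,0,0,0.02, 0.124,0,-0.002,0,0,0,0.02]' 50; python3 -c "
from h import *
show(); p=cam('wrist'); im=capture('wrist')
cv2.imwrite('pics/w2.png',im);cv2.imwrite('pics/s2.png',cv2.resize(capture('side')[120:260,180:380],None,fx=4,fy=4,interpolation=cv2.INTER_CUBIC))"
```

```text
t: 2.9
tcp_pos: [0.6171, 0.0564, 0.0977]
tool_rot: [0.522, 0.478, 0.521, -0.477]
ft_force: [-1.6, 2.3, 6.4]
grip_width: 0.0339
t 2.9 tcp [0.6171 0.0564 0.0977] y [0.996 0.087 0.002] x [ 0.002 -0.    -1.   ] F [-1.6  2.3  6.4] w 0.0339 q6 [ 0.09  0.27 -0.02  1.28 -0.    1.58]
```

View pics/w2.png

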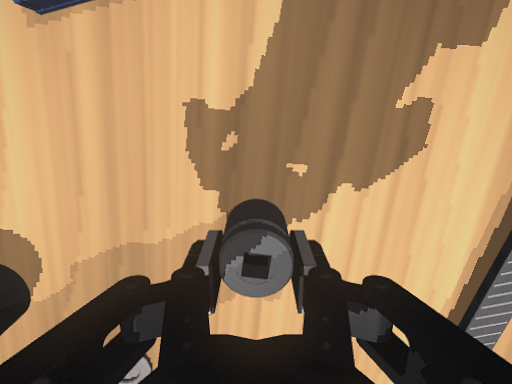

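View pics/s2.png

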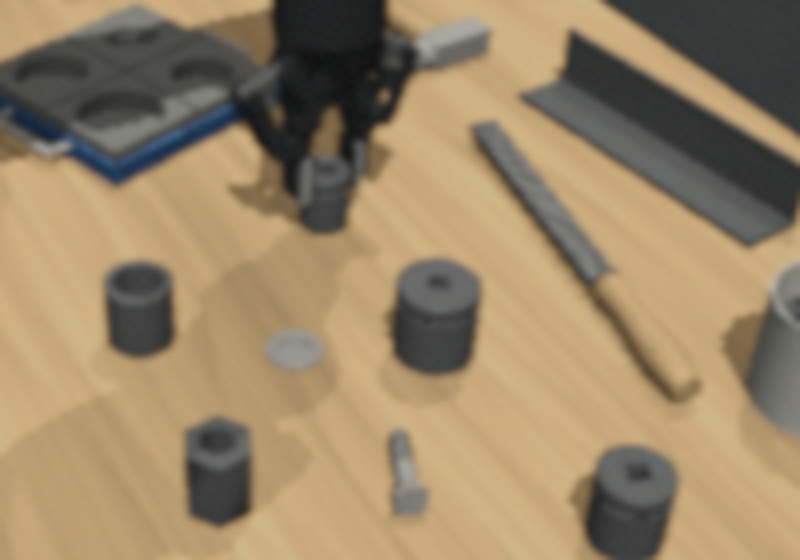

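```bash
python3 -c "
from h import *
s=monitor.sense();t=s['tcp_pos'];p=cam('wrist');show()
print(pix('wrist',(t[0],t[1],.045),p),world('wrist',256.5,262,.045,p),world('wrist',257,265,.045,p))
print(plan([t[0],t[1],.22],np.radians(5)))
"
```

```text
t 3.0 tcp [0.6171 0.0564 0.0977] y [0.996 0.087 0.002] x [ 0.002  0.    -1.   ] F [-1.9  1.7  7. ] w 0.0343 q6 [ 0.09  0.27 -0.02  1.28 -0.    1.58]
(np.float64(256.6041603443723), np.float64(264.1431676961281)) [0.61694878 0.05752075 0.045     ] [0.61731492 0.05598798 0.045     ]
(array([-1.22303373e-01,  2.17249178e-04,  1.44273442e-05]), array([-0.00044823,  0.00011836, -0.00177629]))
```

```bash
python3 -c "
from h import *
print(plan([.611,.2408,.2],np.radians(21.5)))
"
```

```text
(array([-0.10230752,  0.01009843, -0.18420501]), array([-0.28842748,  0.00037331, -0.00174697]))
```

```bash
python3 -m pendant '[-0.03,0,0,0,0,0,0.02, -0.07,0,0,0,0,0,0.02, -0.102,0.002,-0.03,-0.05,0,0,0.02, -0.102,0.005,-0.07,-0.15,0,0,0.02, -0.102,0.008,-0.11,-0.25,0,0,0.02, -0.102,0.01,-0.15,-0.288,0,0,0.02, -0.102,0.01,-0.184,-0.288,0,0,0.02, -0.102,0.01,-0.184,-0.288,0,0,0.02, -0.102,0.01,-0.184,-0.288,0,0,0.02]'; python3 -c "
from h import *
show(); p=cam('wrist'); im=capture('wrist')
for n,P in dict(S=(.5842,.3194,.026),M=(.611,.2408,.026),L=(.5057,.2926,.026),X=(.5324,.2141,.026)).items():
  u,v=pix('wrist',P,p); print(n,u,v); cv2.circle(im,(int(round(u)),int(round(v))),2,(0,0,255),-1)
cv2.imwrite('pics/w3.png',im)"
```

```text
t: 3.9
tcp_pos: [0.6108, 0.2413, 0.1998]
tool_rot: [0.585, 0.398, 0.584, -0.397]
ft_force: [-0.3, 0.2, -3.0]
grip_width: 0.034
t 3.9 tcp [0.6108 0.2413 0.1998] y [0.93  0.367 0.002] x [ 0.002 -0.    -1.   ] F [-0.3  0.2 -3. ] w 0.034 q6 [ 0.38  0.33  0.26  1.5  -0.    1.57]
S 261.1215091675034 84.879921483821
M 255.90873804338833 188.7508459760425
L 151.82419859797784 79.19284982720197
X 157.12206207940525 184.21557449820435
```

View pics/w3.png

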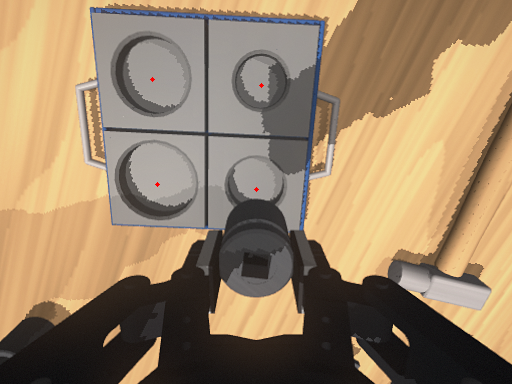

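```bash
python3 -c "
from h import *
im=cv2.imread('pics/w3.png')
cv2.imwrite('pics/w3z.png',cv2.resize(im[15:225,90:310],None,fx=2.8,fy=2.8,interpolation=cv2.INTER_CUBIC))"
```

```text
(no output)
```

View pics/w3z.png

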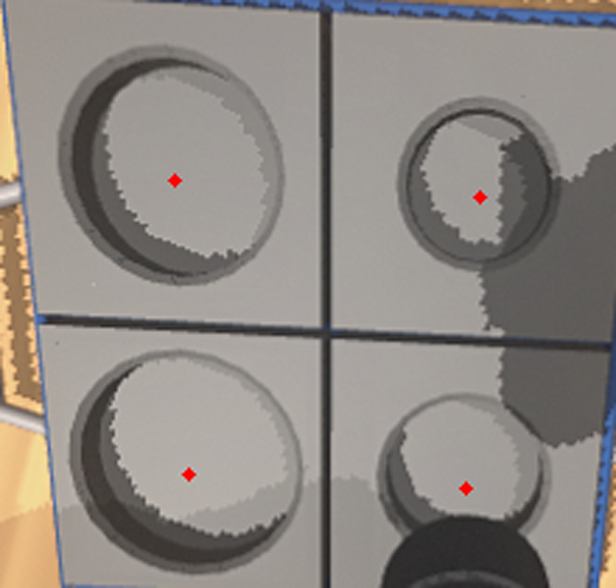

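```bash
python3 -c "
from h import *
p=cam('wrist');show()
g=lambda x,y:(x/2.8+90-.4,y/2.8+15-.4)
for n,(x0,x1,y0,y1) in dict(L=(58,284,46,285),S=(398,560,97,270),X=(70,302,351,573)).items():
  cx=(x0+x1)/2;cy=(y0+y1)/2
  q=[world('wrist',*g(a,b),.026,p)[:2] for a,b in((x0,cy),(x1,cy),(cx,y0),(cx,y1))]
  print(n,np.mean(q,0).round(4),np.linalg.norm(q[0]-q[1]),np.linalg.norm(q[2]-q[3]))
"
```

```text
t 3.95 tcp [0.6109 0.2404 0.1998] y [0.931 0.366 0.002] x [ 0.002 -0.    -1.   ] F [-0.5 -0.6 -3. ] w 0.0343 q6 [ 0.38  0.33  0.26  1.5  -0.    1.57]
L [0.5043 0.2947] 0.06060533995885434 0.06047694677523336
S [0.583  0.3213] 0.044002722884175116 0.044151270756853746
X [0.5308 0.2162] 0.06893327338770168 0.06903818331725917
```

```bash
python3 -m pendant '[0.03,0,-0.002,0,0,0,0.02, 0.06,0,-0.002,0,0,0,0.02, 0.08,0,-0.002,0,0,0,0.02, 0.088,0,-0.002,0,0,0,0.02, 0.092,0,-0.002,0,0,0,0.02, 0.092,0,-0.002,0,0,0,0.02]'; python3 -c "
from h import *
show(); p=cam('wrist'); im=capture('wrist')
cv2.imwrite('pics/w4.png',im)"
```

```text
t: 4.55
tcp_pos: [0.6108, 0.2417, 0.1088]
tool_rot: [0.585, 0.399, 0.583, -0.398]
ft_force: [1.1, -0.0, -2.4]
grip_width: 0.034
t 4.55 tcp [0.6108 0.2417 0.1088] y [0.931 0.365 0.003] x [ 0.003 -0.    -1.   ] F [ 1.1 -0.  -2.4] w 0.034 q6 [ 0.38  0.35  0.11  1.33 -0.    1.57]
```

View pics/w4.png

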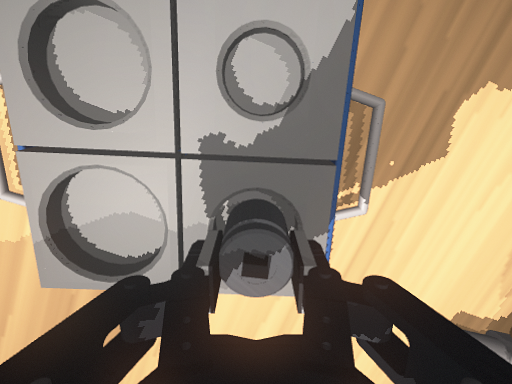

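```bash
python3 -m pendant '[0.0015,0,0,0,0,0,0.02, 0.0015,0,0,0,0,0,0.045, 0.0015,0,0,0,0,0,0.055, 0.0015,0,0,0,0,0,0.055, -0.04,0,0,0,0,0,0.055, -0.08,0,0,0,0,0,0.06, -0.11,0,0,0,0,0,0.06, -0.11,0,0,0,0,0,0.06]'; python3 -c "
from h import *
show(); p=cam('wrist'); im=capture('wrist')
cv2.imwrite('pics/w5.png',im)
print(plan([.615,-.094,.22],np.radians(-9)))"
```

```text
t: 5.4
tcp_pos: [0.6119, 0.2425, 0.225]
tool_rot: [0.587, 0.401, 0.582, -0.395]
ft_force: [-0.5, -0.3, 0.3]
grip_width: 0.0603
t 5.4 tcp [0.6119 0.2425 0.225 ] y [0.931 0.366 0.012] x [ 0.011  0.003 -1.   ] F [-0.5 -0.3  0.3] w 0.0603 q6 [ 0.38  0.33  0.3   1.54 -0.    1.57]
(array([ 0.00139832, -0.11972957,  0.31429916]), array([ 0.53158388, -0.00125722, -0.00836697]))
```

View pics/w5.png

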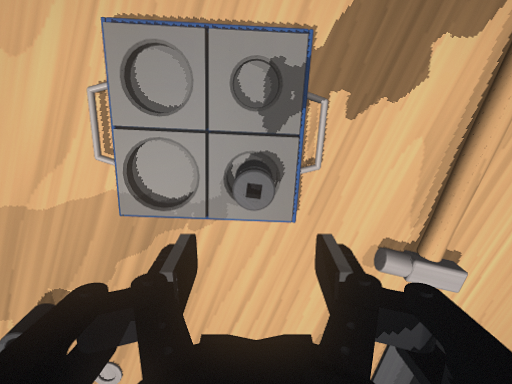

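Medium is standing in its well (top at 254,190). Next the largest socket.

```bash
python3 -m pendant '[0,-0.02,0.04,0.1,0,0,0.08, 0,-0.04,0.09,0.2,0,-0.008,0.08, 0,-0.06,0.14,0.35,0,-0.008,0.08, 0.001,-0.08,0.19,0.45,0,-0.008,0.08, 0.001,-0.1,0.24,0.532,0,-0.008,0.08, 0.001,-0.12,0.29,0.532,0,-0.008,0.08, 0.001,-0.12,0.314,0.532,0,-0.008,0.08, 0.001,-0.12,0.314,0.532,0,-0.008,0.08, 0.001,-0.12,0.314,0.532,0,-0.008,0.08]'; python3 -c "
from h import *
show(); p=cam('wrist'); im=capture('wrist')
print(pix('wrist',(.6147,-.0962,.054),p))
cv2.imwrite('pics/w6.png',cv2.resize(im[120:270,180:330],None,fx=4,fy=4,interpolation=cv2.INTER_CUBIC))"
```

```text
t: 6.35
tcp_pos: [0.6143, -0.0947, 0.2189]
tool_rot: [-0.458, -0.538, -0.459, 0.538]
ft_force: [-0.5, 0.4, -0.9]
grip_width: 0.08
t 6.35 tcp [ 0.6143 -0.0947  0.2189] y [ 0.987 -0.159 -0.002] x [-0.002  0.002 -1.   ] F [-0.5  0.4 -0.9] w 0.08 q6 [-0.15  0.25  0.19  1.52  0.    1.58]
(np.float64(257.1660211229175), np.float64(193.28242054454387))
```

View pics/w6.png

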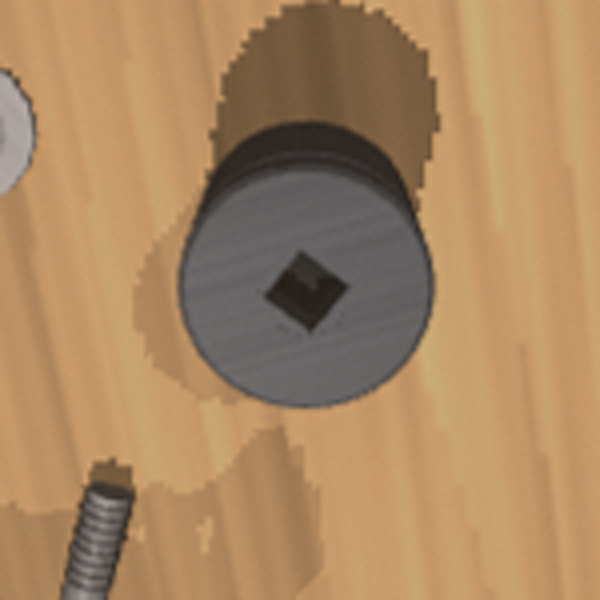

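```bash
python3 -c "
from h import *
w=world('wrist',256.2,191.6,.054); print(w, plan([w[0],w[1]-.0005,.095],np.radians(-9)))"
```

```text
[ 0.61423844 -0.09370688  0.054     ] (array([0.12426545, 0.00021815, 0.00075141]), array([-0.00094791, -0.00157247,  0.00165203]))
```

```bash
python3 -m pendant '[0.04,0,0,0,0,0,0.08, 0.08,0,0,0,0,0,0.08, 0.11,0,0,0,0,0,0.08, 0.122,0,0,0,0,0,0.08, 0.124,0,0,0,0,0,0.07, 0.124,0,0,0,0,0,0.05, 0.124,0,0,0,0,0,0.04, 0.124,0,0,0,0,0,0.04, 0.124,0,0,0,0,0,0.04, 0.124,0,0,0,0,0,0.04]' 80; python3 -c "
from h import *
show(); p=cam('wrist'); t=monitor.sense()['tcp_pos']; im=capture('wrist')
print(pix('wrist',(t[0],t[1],.054),p),plan([.5308,.2162,.21],np.radians(22)))
cv2.imwrite('pics/w7.png',im)"
```

```text
t: 7.4
tcp_pos: [0.615, -0.0933, 0.0974]
tool_rot: [0.459, 0.539, 0.459, -0.537]
ft_force: [-1.8, 1.5, 6.4]
grip_width: 0.0509
t 7.4 tcp [ 0.615  -0.0933  0.0974] y [ 0.988 -0.157  0.001] x [ 0.002  0.002 -1.   ] F [-1.8  1.5  6.4] w 0.0509 q6 [-0.15  0.27 -0.01  1.29  0.    1.58]
(np.float64(256.4239492576263), np.float64(275.61913782319516)) (array([-0.11216676, -0.13165578, -0.29265592]), array([-0.54178712, -0.00178539, -0.0018913 ]))
```

View pics/w7.png

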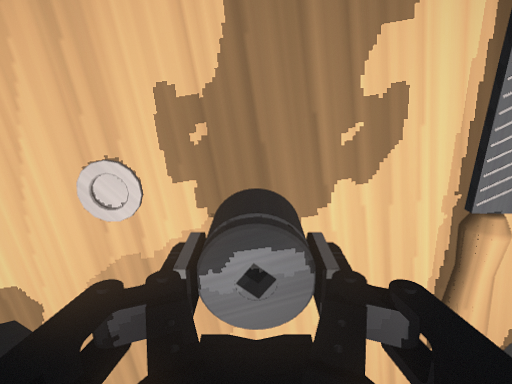

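```bash
python3 -m pendant '[-0.04,0,0,0,0,0,0.04, -0.08,-0.01,-0.02,-0.05,0,0,0.04, -0.112,-0.03,-0.06,-0.15,0,0,0.04, -0.112,-0.05,-0.1,-0.25,0,0,0.04, -0.112,-0.07,-0.14,-0.35,0,0,0.04, -0.112,-0.09,-0.18,-0.45,0,0,0.04, -0.112,-0.11,-0.23,-0.542,0,0,0.04, -0.112,-0.132,-0.27,-0.542,0,0,0.04, -0.112,-0.132,-0.293,-0.542,0,0,0.04, -0.112,-0.132,-0.293,-0.542,0,0,0.04, -0.112,-0.132,-0.293,-0.542,0,0,0.04]'; python3 -c "
from h import *
show(); print(plan([.5308,.2162,.1085],np.radians(22)))
im=capture('wrist')
cv2.imwrite('pics/w8.png',im)"
```

```text
t: 8.55
tcp_pos: [0.5304, 0.2168, 0.2099]
tool_rot: [0.587, 0.396, 0.586, -0.394]
ft_force: [-0.6, -0.3, -3.9]
grip_width: 0.0513
t 8.55 tcp [0.5304 0.2168 0.2099] y [0.927 0.376 0.002] x [ 0.002  0.002 -1.   ] F [-0.6 -0.3 -3.9] w 0.0513 q6 [0.39 0.12 0.04 1.48 0.   1.57]
(array([ 1.01368414e-01, -7.56384010e-05,  7.81078070e-04]), array([ 0.00133384, -0.00080824, -0.00203464]))
```

View pics/w8.png

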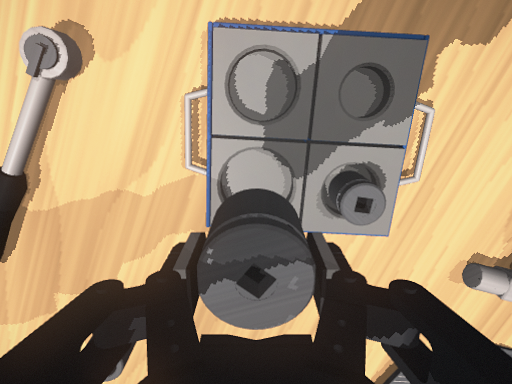

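```bash
python3 -m pendant '[0.04,0,0.001,0,0,0,0.04, 0.075,0,0.001,0,0,0,0.04, 0.09,0,0.001,0,0,0,0.04, 0.098,0,0.001,0,0,0,0.04, 0.101,0,0.001,0,0,0,0.04, 0.102,0,0.001,0,0,0,0.04, 0.102,0,0.001,0,0,0,0.04]'; python3 -c "
from h import *
show()
im=capture('wrist')
cv2.imwrite('pics/w9.png',im)"
```

```text
t: 9.3
tcp_pos: [0.5317, 0.2155, 0.1092]
tool_rot: [0.587, 0.397, 0.586, -0.394]
ft_force: [0.1, 0.2, -4.2]
grip_width: 0.0509
t 9.3 tcp [0.5317 0.2155 0.1092] y [0.927 0.375 0.004] x [ 0.003  0.002 -1.   ] F [ 0.1  0.2 -4.2] w 0.0509 q6 [ 0.38  0.15 -0.13  1.29  0.    1.57]
```

View pics/w9.png

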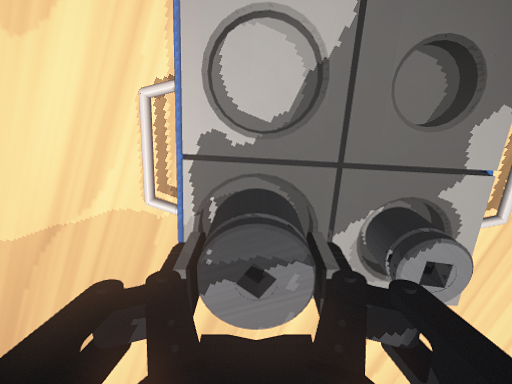

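```bash
python3 -m pendant '[0.002,0,0,0,0,0,0.04, 0.002,0,0,0,0,0,0.055, 0.002,0,0,0,0,0,0.068, 0.002,0,0,0,0,0,0.068, -0.03,0,0,0,0,0,0.068, -0.08,0,0,0,0,0,0.068, -0.11,0,0,0,0,0,0.068, -0.11,0,0,0,0,0,0.068]'; python3 -c "
from h import *
show()
im=capture('wrist')
cv2.imwrite('pics/w10.png',im); print(plan([.627,-.272,.22],np.radians(-23)))"
```

```text
t: 10.15
tcp_pos: [0.5327, 0.2159, 0.2248]
tool_rot: [0.588, 0.399, 0.584, -0.392]
ft_force: [0.1, 0.3, 0.2]
grip_width: 0.0681
t 10.15 tcp [0.5327 0.2159 0.2248] y [0.927 0.375 0.012] x [ 0.011  0.005 -1.   ] F [0.1 0.3 0.2] w 0.0681 q6 [0.38 0.12 0.06 1.5  0.   1.57]
(array([ 0.00068783, -0.09486766,  0.4876699 ]), array([ 0.78557723, -0.00419796, -0.00791864]))
```

View pics/w10.png

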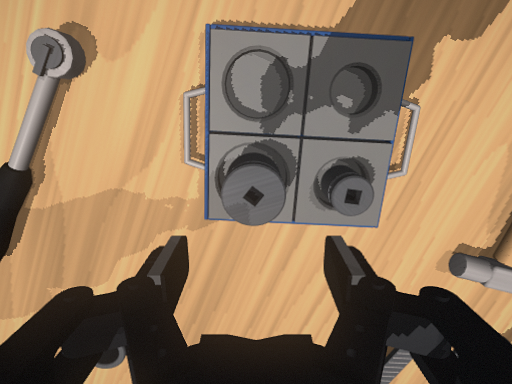

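Largest is in its well. On to the large one.

```bash
python3 -m pendant '[0,-0.01,0.05,0.1,0,0,0.07, 0,-0.02,0.1,0.2,0,-0.008,0.07, 0,-0.03,0.15,0.3,0,-0.008,0.07, 0.001,-0.04,0.2,0.4,0,-0.008,0.07, 0.001,-0.05,0.25,0.5,0,-0.008,0.07, 0.001,-0.06,0.3,0.6,0,-0.008,0.07, 0.001,-0.07,0.35,0.7,0,-0.008,0.07, 0.001,-0.08,0.4,0.786,0,-0.008,0.07, 0.001,-0.095,0.45,0.786,0,-0.008,0.07, 0.001,-0.095,0.488,0.786,0,-0.008,0.07, 0.001,-0.095,0.488,0.786,0,-0.008,0.07, 0.001,-0.095,0.488,0.786,0,-0.008,0.07]' 60; python3 -c "
from h import *
show(); p=cam('wrist'); im=capture('wrist')
print(pix('wrist',(.6267,-.2739,.05),p))
cv2.imwrite('pics/w11.png',cv2.resize(im[120:270,180:330],None,fx=4,fy=4,interpolation=cv2.INTER_CUBIC))"
```

```text
t: 11.4
tcp_pos: [0.6266, -0.2734, 0.2172]
tool_rot: [0.387, 0.59, 0.392, -0.59]
ft_force: [0.4, 0.3, 0.1]
grip_width: 0.0702
t 11.4 tcp [ 0.6266 -0.2734  0.2172] y [ 0.92  -0.393 -0.005] x [-0.003  0.006 -1.   ] F [0.4 0.3 0.1] w 0.0702 q6 [-0.41  0.41  0.39  1.56  0.    1.56]
(np.float64(257.1860405022395), np.float64(191.78816862570503))
```

View pics/w11.png

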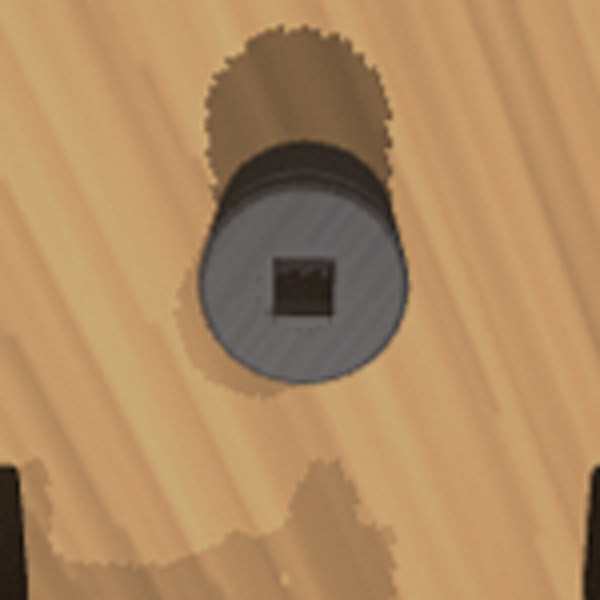

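```bash
python3 -c "
from h import *
w=world('wrist',255.6,190.9,.05); print(w, plan([w[0],w[1],.095],np.radians(-23)))"
```

```text
[ 0.62590108 -0.27188448  0.05      ] (array([ 0.12310701, -0.00032633,  0.00044779]), array([-0.00097165, -0.00400461,  0.00400826]))
```

```bash
python3 -m pendant '[0.04,0,0,0,-0.004,0.004,0.07, 0.08,0,0,0,-0.004,0.004,0.07, 0.11,0,0,0,-0.004,0.004,0.07, 0.121,0,0,0,-0.004,0.004,0.07, 0.123,0,0,0,-0.004,0.004,0.06, 0.123,0,0,0,-0.004,0.004,0.04, 0.123,0,0,0,-0.004,0.004,0.03, 0.123,0,0,0,-0.004,0.004,0.03, 0.123,0,0,0,-0.004,0.004,0.03, 0.123,0,0,0,-0.004,0.004,0.03]' 60; python3 -c "
from h import *
show(); p=cam('wrist'); t=monitor.sense()['tcp_pos']; im=capture('wrist')
print(pix('wrist',(t[0],t[1],.05),p),plan([.5043,.2947,.215],np.radians(30)))
cv2.imwrite('pics/w12.png',im)"
```

```text
t: 12.45
tcp_pos: [0.6272, -0.2717, 0.0974]
tool_rot: [0.391, 0.591, 0.389, -0.589]
ft_force: [-0.7, 2.3, 7.3]
grip_width: 0.0421
t 12.45 tcp [ 0.6272 -0.2717  0.0974] y [ 0.92  -0.391  0.003] x [ 0.003 -0.001 -1.   ] F [-0.7  2.3  7.3] w 0.0421 q6 [-0.41  0.42  0.17  1.32  0.    1.56]
(np.float64(255.91555269738262), np.float64(270.26563982894857)) (array([-0.1183741 , -0.33448427, -0.47314828]), array([-0.92583609,  0.00098054, -0.00311975]))
```

View pics/w12.png

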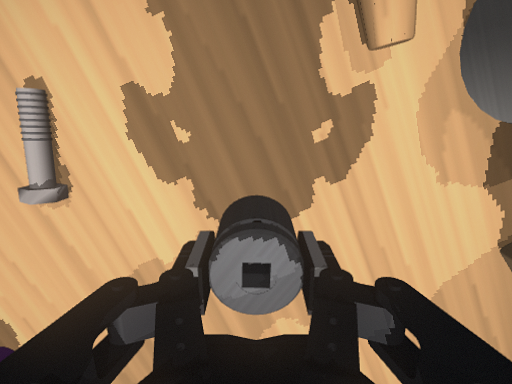

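```bash
python3 -m pendant '[-0.045,0,0,0,0,0,0.03, -0.09,0,0,0,0,0,0.03, -0.118,-0.02,-0.03,-0.1,0,0,0.03, -0.118,-0.05,-0.07,-0.2,0,0,0.03, -0.118,-0.08,-0.11,-0.3,0,0,0.03, -0.118,-0.11,-0.15,-0.4,0,0,0.03, -0.118,-0.14,-0.19,-0.5,0,0,0.03, -0.118,-0.17,-0.23,-0.6,0,0,0.03, -0.118,-0.2,-0.27,-0.7,0,0,0.03, -0.118,-0.23,-0.31,-0.8,0,0,0.03, -0.118,-0.26,-0.35,-0.9,0,0,0.03, -0.118,-0.28,-0.39,-0.926,0,0,0.03]'; python3 -c "
from h import *
show(); print(plan([.5043,.2947,.215],np.radians(30)))"
```

```text
t: 13.7
tcp_pos: [0.5207, 0.1989, 0.2156]
tool_rot: [0.614, 0.353, 0.612, -0.352]
ft_force: [1.4, -0.8, -2.1]
grip_width: 0.0426
t 13.7 tcp [0.5207 0.1989 0.2156] y [0.864 0.504 0.003] x [ 0.004 -0.    -1.   ] F [ 1.4 -0.8 -2.1] w 0.0426 q6 [ 0.37  0.09  0.    1.49 -0.    1.41]
(array([ 0.00054902,  0.03410384, -0.09104874]), array([ 0.00415672,  0.00228508, -0.0033169 ]))
```

```bash
python3 -m pendant '[0,0.014,-0.04,0,0,0,0.03, 0,0.03,-0.08,0,0,0,0.03, 0,0.034,-0.091,0,0,-0.003,0.03, 0,0.034,-0.091,0,0,-0.003,0.03, 0,0.034,-0.091,0,0,-0.003,0.03, 0,0.034,-0.091,0,0,-0.003,0.03]'; python3 -c "
from h import *
show(); print(plan([.5043,.2947,.108],np.radians(30)))
im=capture('wrist')
cv2.imwrite('pics/w13.png',im)"
```

```text
t: 14.3
tcp_pos: [0.5046, 0.2935, 0.2157]
tool_rot: [0.614, 0.352, 0.612, -0.353]
ft_force: [0.2, -0.2, -3.3]
grip_width: 0.0422
t 14.3 tcp [0.5046 0.2935 0.2157] y [0.865 0.502 0.   ] x [ 0.002 -0.002 -1.   ] F [ 0.2 -0.2 -3.3] w 0.0422 q6 [ 0.53  0.15  0.08  1.5  -0.    1.57]
(array([ 0.10768117,  0.00036502, -0.001454  ]), array([ 0.0028861 ,  0.00255872, -0.00028842]))
```

View pics/w13.png

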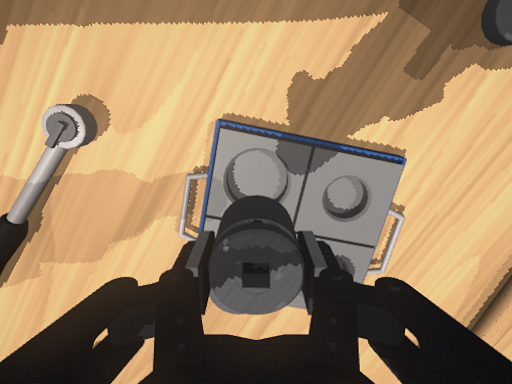

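```bash
python3 -m pendant '[0.04,0,-0.001,0,0,0,0.03, 0.08,0,-0.001,0,0,0,0.03, 0.1,0,-0.001,0,0,0,0.03, 0.106,0,-0.001,0,0,0,0.03, 0.108,0,-0.001,0,0,0,0.03, 0.108,0,-0.001,0,0,0,0.03]'; python3 -c "
from h import *
show()
im=capture('wrist')
cv2.imwrite('pics/w14.png',im)"
```

```text
t: 14.95
tcp_pos: [0.5049, 0.2938, 0.1088]
tool_rot: [0.614, 0.353, 0.612, -0.353]
ft_force: [0.0, 0.0, -3.0]
grip_width: 0.0423
t 14.95 tcp [0.5049 0.2938 0.1088] y [0.865 0.502 0.002] x [ 0.003 -0.001 -1.   ] F [ 0.  0. -3.] w 0.0423 q6 [ 0.53  0.18 -0.1   1.29 -0.    1.57]
```

View pics/w14.png

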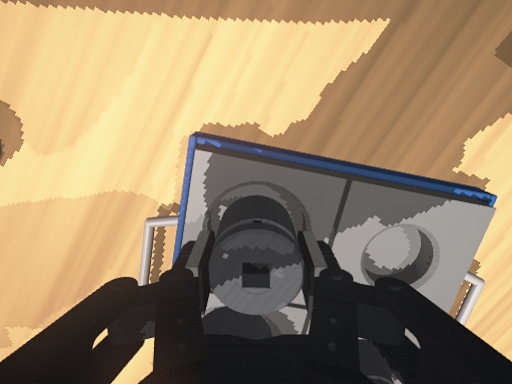

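```bash
python3 -m pendant '[0.0015,0,0,0,0,0,0.03, 0.0015,0,0,0,0,0,0.05, 0.0015,0,0,0,0,0,0.06, 0.0015,0,0,0,0,0,0.06, -0.03,0,0,0,0,0,0.06, -0.08,0,0,0,0,0,0.06, -0.11,0,0,0,0,0,0.05, -0.11,0,0,0,0,0,0.046]'; python3 -c "
from h import *
show()
im=capture('wrist')
cv2.imwrite('pics/w15.png',im); print(plan([.461,-.363,.22],np.radians(52)),plan([.461,-.363,.22],np.radians(-38)))"
```

```text
t: 15.8
tcp_pos: [0.5059, 0.2949, 0.2246]
tool_rot: [0.615, 0.356, 0.61, -0.35]
ft_force: [0.4, 0.5, 0.7]
grip_width: 0.0462
t 15.8 tcp [0.5059 0.2949 0.2246] y [0.865 0.502 0.01 ] x [ 0.01   0.003 -1.   ] F [0.4 0.5 0.7] w 0.0462 q6 [ 0.53  0.15  0.09  1.5  -0.    1.57]
(array([ 4.08402255e-04, -3.68426825e-01,  5.46568935e-01]), array([-0.38189549,  0.00374338, -0.00652271])) (array([ 4.08402255e-04, -3.68426825e-01,  5.46568935e-01]), array([ 1.18889324, -0.00207333, -0.00765832]))
```

View pics/w15.png

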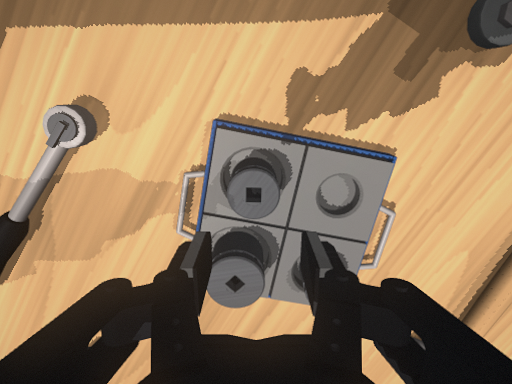

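```bash
python3 -m pendant '[0,-0.028,0.041,0,0,-0.006,0.046, 0,-0.056,0.082,0,0,-0.006,0.046, 0,-0.084,0.123,-0.1,0,-0.006,0.046, 0,-0.112,0.164,-0.1,0,-0.006,0.046, 0,-0.14,0.205,-0.2,0,-0.006,0.046, 0,-0.168,0.246,-0.2,0,-0.006,0.046, 0,-0.196,0.287,-0.3,0,-0.006,0.046, 0,-0.224,0.328,-0.3,0,-0.006,0.046, 0,-0.252,0.369,-0.382,0,-0.006,0.046, 0,-0.28,0.41,-0.382,0,-0.006,0.046, 0,-0.308,0.451,-0.382,0,-0.006,0.046, 0,-0.336,0.492,-0.382,0,-0.006,0.046]' 40; python3 -c "
from h import *
show(); print(plan([.461,-.363,.22],np.radians(52)))"
```

```text
t: 17.05
tcp_pos: [0.4608, -0.3014, 0.2192]
tool_rot: [0.669, 0.23, 0.668, -0.231]
ft_force: [1.4, -0.4, 1.1]
grip_width: 0.0459
t 17.05 tcp [ 0.4608 -0.3014  0.2192] y [ 0.616  0.788 -0.   ] x [ 0.002 -0.002 -1.   ] F [ 1.4 -0.4  1.1] w 0.0459 q6 [-0.58  0.07 -0.    1.49 -0.    0.08]
(array([-0.00070841, -0.04838934,  0.03809946]), array([-1.63145054e-05,  2.39337927e-03,  2.24965359e-04]))
```

```bash
python3 -m pendant '[0,-0.03,0.024,0,0,0,0.046, 0,-0.048,0.038,0,0,0,0.046, 0,-0.048,0.038,0,0,0,0.046, 0,-0.048,0.038,0,0,0,0.046]'; python3 -c "
from h import *
show(); p=cam('wrist'); im=capture('wrist')
print(pix('wrist',(.4607,-.3637,.042),p))
cv2.imwrite('pics/w16a.png',im)
cv2.imwrite('pics/w16.png',cv2.resize(im[120:270,180:330],None,fx=4,fy=4,interpolation=cv2.INTER_CUBIC))"
```

```text
t: 17.45
tcp_pos: [0.4607, -0.3625, 0.2179]
tool_rot: [0.668, 0.231, 0.668, -0.231]
ft_force: [0.1, -0.0, -0.1]
grip_width: 0.0458
t 17.45 tcp [ 0.4607 -0.3625  0.2179] y [ 0.616  0.787 -0.   ] x [ 0. -0. -1.] F [ 0.1 -0.  -0.1] w 0.0458 q6 [-0.67  0.16  0.09  1.5  -0.   -0.  ]
(np.float64(255.25269365969066), np.float64(188.65926897409298))
```

View pics/w16.png

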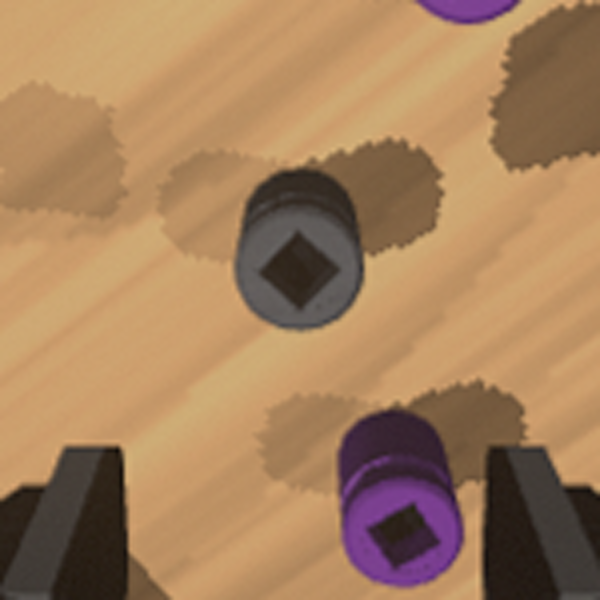

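View pics/w16a.png

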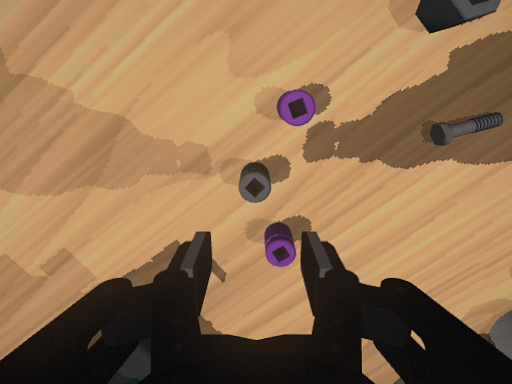

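```bash
python3 -c "
from h import *
w=world('wrist',254.6,186,.042); print(w, plan([w[0],w[1],.0945],np.radians(52)))"
```

```text
[ 0.45891871 -0.36226491  0.042     ] (array([ 0.12383729, -0.00153155, -0.00147997]), array([2.63975349e-05, 6.92010517e-04, 7.67810865e-06]))
```

```bash
python3 -m pendant '[0.04,-0.001,-0.001,0,0,0,0.046, 0.08,-0.001,-0.001,0,0,0,0.046, 0.11,-0.001,-0.001,0,0,0,0.046, 0.122,-0.001,-0.001,0,0,0,0.046, 0.124,-0.001,-0.001,0,0,0,0.04, 0.124,-0.001,-0.001,0,0,0,0.03, 0.124,-0.001,-0.001,0,0,0,0.015, 0.124,-0.001,-0.001,0,0,0,0.015, 0.124,-0.001,-0.001,0,0,0,0.015, 0.124,-0.001,-0.001,0,0,0,0.015]' 40; python3 -c "
from h import *
show(); p=cam('wrist'); t=monitor.sense()['tcp_pos']; im=capture('wrist')
print(pix('wrist',(t[0],t[1],.042),p),plan([.583,.3213,.215],np.radians(29)),plan([.583,.3213,.215],np.radians(66)))
cv2.imwrite('pics/w17.png',im)"
```

```text
t: 18.5
tcp_pos: [0.4603, -0.3626, 0.096]
tool_rot: [0.67, 0.23, 0.667, -0.23]
ft_force: [-0.1, 0.7, 6.5]
grip_width: 0.0267
t 18.5 tcp [ 0.4603 -0.3626  0.096 ] y [0.616 0.788 0.   ] x [ 0.003 -0.002 -1.   ] F [-0.1  0.7  6.5] w 0.0267 q6 [-0.67  0.19 -0.11  1.27  0.   -0.  ]
(np.float64(257.1022093224624), np.float64(263.09993562155245)) (array([-0.11984272,  0.61451118, -0.32391153]), array([ 0.40147096,  0.00327178, -0.0010372 ])) (array([-0.11984272,  0.61451118, -0.32391153]), array([-2.44300237e-01,  3.41730240e-03,  5.43160248e-05]))
```

View pics/w17.png

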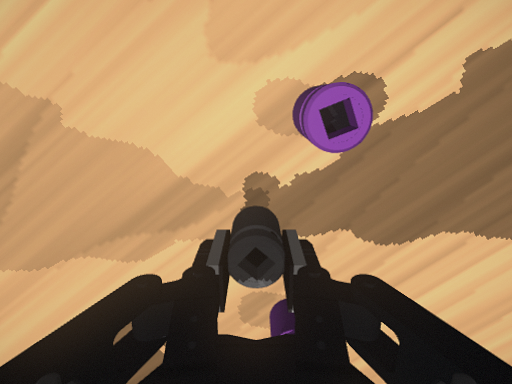

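```bash
python3 -m pendant '[-0.045,0,0,0,0,0,0.015, -0.09,0,0,0,0,0,0.015, -0.12,0.03,-0.016,0,0,0,0.015, -0.12,0.07,-0.037,-0.05,0,0,0.015, -0.12,0.11,-0.058,-0.05,0,0,0.015, -0.12,0.15,-0.079,-0.1,0,0,0.015, -0.12,0.19,-0.1,-0.1,0,0,0.015, -0.12,0.23,-0.121,-0.15,0,0,0.015, -0.12,0.27,-0.142,-0.15,0,0,0.015, -0.12,0.31,-0.163,-0.2,0,0,0.015, -0.12,0.35,-0.184,-0.2,0,0,0.015, -0.12,0.39,-0.205,-0.244,0,0,0.015]'; python3 -c "
from h import *
show(); print(plan([.583,.3213,.215],np.radians(66)))"
```

```text
t: 19.75
tcp_pos: [0.5385, 0.073, 0.216]
tool_rot: [0.693, 0.147, 0.69, -0.147]
ft_force: [2.0, -0.7, -1.6]
grip_width: 0.0263
t 19.75 tcp [0.5385 0.073  0.216 ] y [ 0.407  0.914 -0.   ] x [ 0.004 -0.002 -1.   ] F [ 2.  -0.7 -1.6] w 0.0263 q6 [ 0.14  0.05 -0.03  1.48 -0.    0.55]
(array([ 0.00069142,  0.24493292, -0.06037663]), array([-3.04766302e-05,  4.09400171e-03,  1.42728919e-04]))
```

```bash
python3 -m pendant '[0,0.04,-0.01,0,0.004,0,0.015, 0,0.08,-0.02,0,0.004,0,0.015, 0,0.12,-0.03,0,0.004,0,0.015, 0,0.16,-0.04,0,0.004,0,0.015, 0,0.2,-0.05,0,0.004,0,0.015, 0,0.235,-0.06,0,0.004,0,0.015, 0,0.245,-0.06,0,0.004,0,0.015, 0,0.245,-0.06,0,0.004,0,0.015, 0,0.245,-0.06,0,0.004,0,0.015]'; python3 -c "
from h import *
show(); print(plan([.583,.3213,.107],np.radians(66)))
im=capture('wrist')
cv2.imwrite('pics/w18.png',im)"
```

```text
t: 20.65
tcp_pos: [0.5834, 0.3204, 0.2156]
tool_rot: [0.692, 0.147, 0.692, -0.147]
ft_force: [-0.0, 0.6, -1.2]
grip_width: 0.0268
t 20.65 tcp [0.5834 0.3204 0.2156] y [ 0.407  0.913 -0.001] x [-0.    -0.001 -1.   ] F [-0.   0.6 -1.2] w 0.0268 q6 [ 0.5   0.36  0.32  1.54 -0.    0.92]
(array([ 0.10862033,  0.00073342, -0.00071303]), array([-3.22520581e-04,  3.24915250e-05,  7.91431797e-04]))
```

View pics/w18.png

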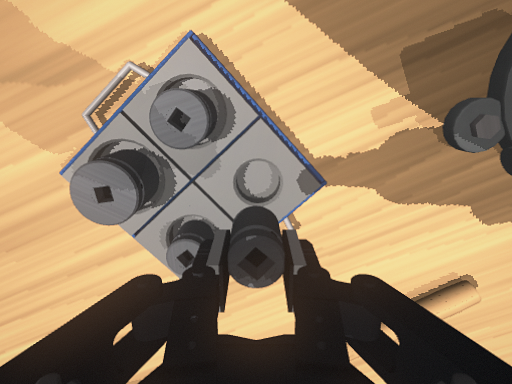

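```bash
python3 -c "
from h import *
print(world('wrist',257,181,.026),pix('wrist',(.583,.3213,.026)))
im=cv2.imread('pics/w18.png');cv2.imwrite('pics/w18z.png',cv2.resize(im[130:230,200:320],None,fx=5,fy=5,interpolation=cv2.INTER_CUBIC))"
```

```text
[0.58156874 0.32135751 0.026     ] (np.float64(257.5908031869208), np.float64(182.43170950050606))
```

View pics/w18z.png

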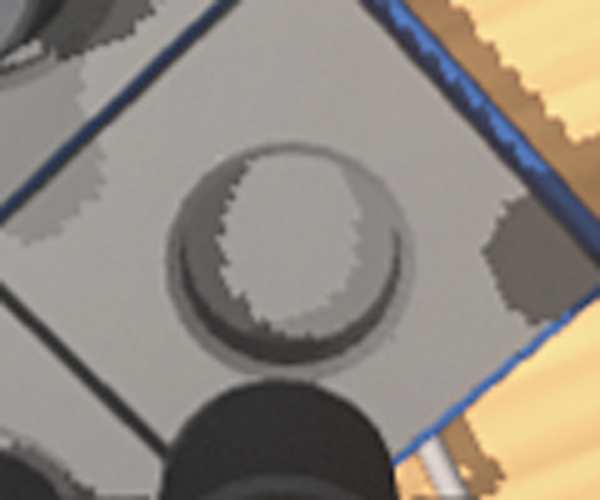

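```bash
python3 -m pendant '[0.04,0.001,-0.001,0,0,0,0.015, 0.08,0.001,-0.001,0,0,0,0.015, 0.1,0.001,-0.001,0,0,0,0.015, 0.106,0.001,-0.001,0,0,0,0.015, 0.109,0.001,-0.001,0,0,0,0.015, 0.109,0.001,-0.001,0,0,0,0.015]'; python3 -c "
from h import *
show()
im=capture('wrist')
cv2.imwrite('pics/w19.png',im)"
```

```text
t: 21.3
tcp_pos: [0.5835, 0.3209, 0.1083]
tool_rot: [0.692, 0.148, 0.691, -0.147]
ft_force: [1.1, -0.1, -1.2]
grip_width: 0.0265
t 21.3 tcp [0.5835 0.3209 0.1083] y [0.408 0.913 0.001] x [ 0.002  0.    -1.   ] F [ 1.1 -0.1 -1.2] w 0.0265 q6 [ 0.5   0.37  0.14  1.33 -0.    0.92]
```

View pics/w19.png

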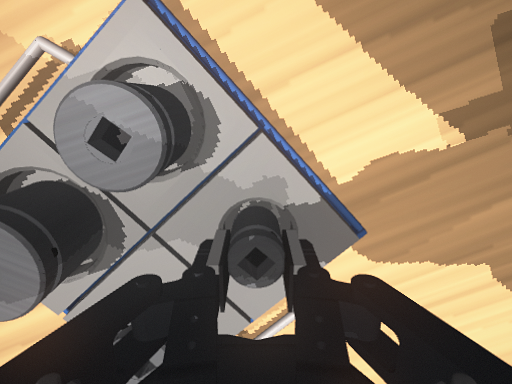

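```bash
python3 -m pendant '[0.0025,0,0,0,0,0,0.015, 0.0025,0,0,0,0,0,0.03, 0.0025,0,0,0,0,0,0.042, 0.0025,0,0,0,0,0,0.042, -0.03,0,0,0,0,0,0.042, -0.08,0,0,0,0,0,0.045, -0.13,0,0,0,0,0,0.05, -0.13,0,0,0,0,0,0.05]'; python3 -c "
from h import *
show()
im=capture('wrist')
cv2.imwrite('pics/w20.png',im); cv2.imwrite('pics/side20.png',capture('side')); cv2.imwrite('pics/top20.png',capture('top'))"
```

```text
t: 22.15
tcp_pos: [0.5847, 0.3219, 0.2474]
tool_rot: [0.695, 0.151, 0.688, -0.144]
ft_force: [0.5, 0.6, 0.6]
grip_width: 0.0499
t 22.15 tcp [0.5847 0.3219 0.2474] y [0.408 0.913 0.011] x [ 0.012  0.006 -1.   ] F [0.5 0.6 0.6] w 0.0499 q6 [ 0.5   0.35  0.38  1.58 -0.    0.92]
```

View pics/w20.png

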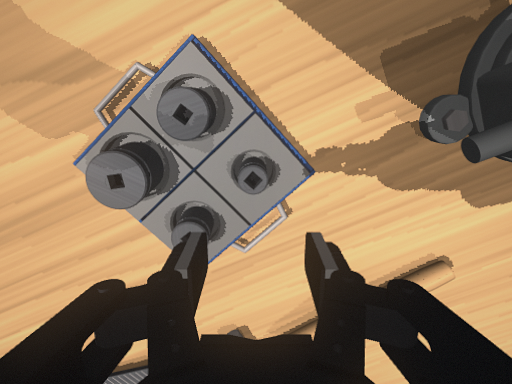

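View pics/side20.png

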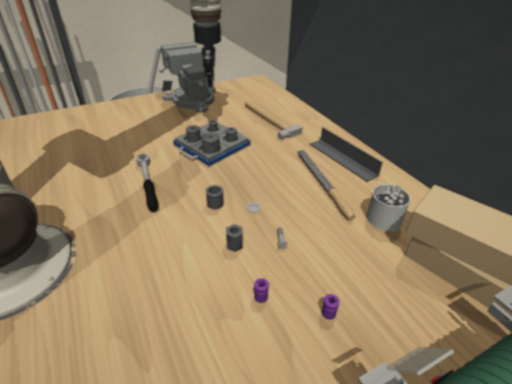

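View pics/top20.png

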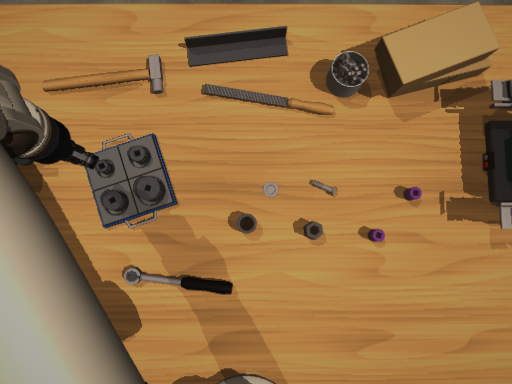

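```bash
python3 -m pendant '[0,0,-0.05,0,0,0,0.05, 0,0,-0.1,0,0,0,0.05, 0,0,-0.15,0,0,0,0.05, 0,0,-0.2,0,0,0,0.05, 0,0,-0.25,0,0,0,0.05, 0,0,-0.25,0,0,0,0.05, 0,0,-0.25,0,0,0,0.05, 0,0,-0.25,0,0,0,0.05]'; python3 -c "
from h import *
show()
im=capture('top');cv2.imwrite('pics/top21.png',im)
cv2.imwrite('pics/z21.png',cv2.resize(im[130:235,75:185],None,fx=5,fy=5,interpolation=cv2.INTER_CUBIC))
for n,P in dict(S=(.5842,.3194,.052),M=(.611,.2408,.055),L=(.5057,.2926,.06),X=(.5324,.2141,.064)).items():
  u,v=pix('top',P); print(n,round((u-75+.4)*5),round((v-130+.4)*5))
"
```

```text
t: 23.1
tcp_pos: [0.3555, 0.4228, 0.2371]
tool_rot: [0.692, 0.148, 0.691, -0.148]
ft_force: [-0.1, -0.1, 0.8]
grip_width: 0.0499
t 23.1 tcp [0.3555 0.4228 0.2371] y [0.408 0.913 0.   ] x [ 0.001 -0.001 -1.   ] F [-0.1 -0.1  0.8] w 0.0499 q6 [ 0.87  0.08  0.04  1.53 -0.    1.29]
S 133 183
M 309 122
L 182 357
X 360 295
```

View pics/z21.png

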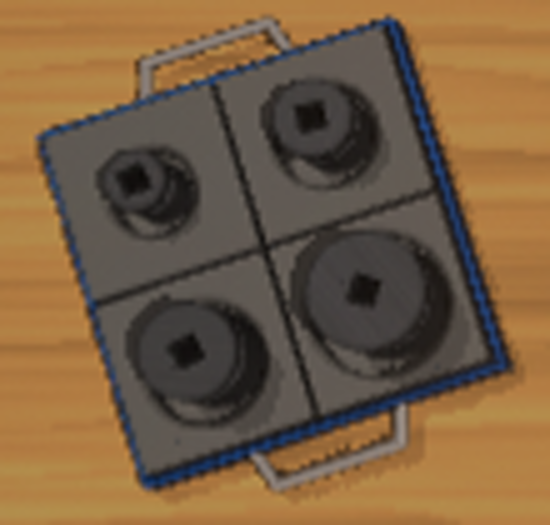

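View pics/top21.png

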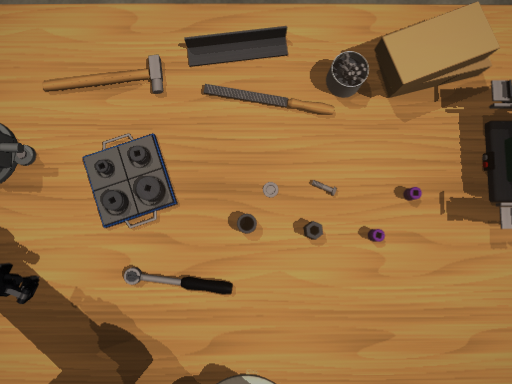

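All four sockets sit within about 3 mm of their well centres. The sleeve (246,223) and the nut (313,230) have not moved.

```bash
python3 -c "
from station import close_job
print(close_job())"
```

```text
the job is handed in; nothing more can be done
None
```

All four sockets are standing upright, square hole up, each in the well of its own size, and the job is handed in. It finished at about 23 s of the 99 s allowed; no verdict is reported.

- **Placement:** In the last top picture, each socket top lies within about 3 mm of where it would be if centred in its well, against a 10 mm limit. I did not measure the heights directly. Each socket was released about 1 mm or less above the well floor, and all four look seated.
- **Look-alikes:** The nut and the sleeve are at the same pixels as in the first picture, and the gripper stayed clear of the purple sockets.
- **Contact:** The gripper is open, clear of everything, and reads about 0.8 N of force.
- **Disagreement between cameras:** The top and wrist cameras differed by 2–3 mm on positions. I used the wrist camera for grasping and placing, and that gap accounts for most of the 3 mm above.

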